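# Set up the drill press for the block in the vise

## Task

Get the drill press ready for the block that lies in the vise. Swing the vise's lever until the sliding jaw holds that block tight against the fixed jaw, and turn the depth-stop turret, the shorter way round, until the stop whose cap has the colour of that block's painted ends stands squarely under the nose of the stop arm. Leave the waiting block, the spirit level, the offcut, the screw jar and the screwdriver where they are.

Things in the scene. Friction and masses are not known exactly. Their poses are not given: they have to be found in the camera images.
- drill_press: Dark blue bench drill press, left of the robot, fixed; carries the depth-stop turret. Origin: on the bench, on the turret's axis; z up; x along the stop arm, outwards from the turret (world +x within 7 degrees). Base x 90 to 280, y -30 to 380 mm, 30 mm high; depth rod at x 165, y 0, up to 420 mm; head over 440 mm high at x over 130, y over 80 mm.
- turret (a joint): Turret angle, rad, counter-clockwise positive from above; endless, no clicks, friction about 0.15 N m holds it. Drum 120 mm across, six stops 60 degrees apart on a 45 mm radius, caps 18 mm wide: one red, one blue, four steel. Red is under the arm at +2.094, blue at -2.094 (any full turn added is the same setting). Found between -0.8 and 0.8.
- turret_grip (a point): Middle of the turret's black wing grip, on its axis, 144 mm above the bench. A bar 80 mm long, 18 mm thick, 36 mm high (126 to 162 mm above the bench), fast on the drum; at joint value 0 its length lies along the drill press's x axis. Stops and stop arm stay below 113 mm.
- red_stop (a point): Top centre of the red cap of the turret, 84 mm above the bench.
- blue_stop (a point): Top centre of the blue cap of the turret, 71 mm above the bench.
- stop_arm_nose (a point): Underside of the brass nose, 14 mm across, at the free end of the stop arm, 94 mm above the bench, 45 mm from the turret's axis. The arm is a level steel bar 14 mm wide, 100 to 112 mm above the bench, reaching from the depth rod in over the drum's rim. The stop straight below the nose is the one selected.
- vise: Dark blue quick-action drill vise, 250 mm long, 100 mm wide, fixed to the bench. Origin: on the bench, under the middle of the jaws' width; x axis from the lever end to the fixed jaw (world +y within 3 degrees), z up. It spans x -135 to +115 mm; bed 32 mm high; fixed jaw face at x = +60 mm; jaws 100 mm wide, tops 74 to 78 mm above the bench.
- vise_jaw: Sliding jaw of the vise; origin at the foot of its gripping face, on the bed, x as the vise's. Open, its face is 57 mm from the fixed jaw's. The lever drives it towards the fixed jaw, 9.2 mm per rad.
- vise_mouth (a point): Point on the vise's bed midway between the open jaws; the block in the vise lies over it.
- vise_lever (a joint): Angle of the vise's eccentric lever about its upright pivot, rad, clockwise positive from above: 0 open (it points to the vise's -y, world +x, and starts there), at most 1.75. It drives the sliding jaw onto the 45 mm block and goes stiff at about 1.3 rad. It stays where it is left. It takes about 4 N at the knob to move, 8 to 12 N to make tight.
- lever_knob (a point): Centre of the black ball on the lever's end: 34 mm across, 88 mm above the bench, 135 mm out from the pivot. The bar below it slopes down to the pivot.
- lever_pivot (a point): Point on the lever's pivot axis at the height of the ball's centre.
- red_block: Pale wood block, 140 x 45 x 45 mm, both ends painted red: to be drilled to the red stop. Loose, about 0.2 kg. Origin: centre of its underside; y along its length. One of the two blocks lies in the vise between the open jaws (which one varies); the other waits on the dark stock board, 32 mm high.
- blue_block: The same with both ends painted blue: it is to be drilled to the blue stop.
- level: Clear acrylic spirit level, 75 x 28 x 28 mm, with a lime-green vial. A bystander: leave it alone. Origin: centre of its underside.
- offcut: Brown wood offcut, 70 x 50 x 45 mm. A bystander: leave it alone. Origin: centre of its underside.
- screw_jar: Brass-coloured screw jar with a yellow cap, 68 mm across, 90 mm tall, standing. A bystander: leave it alone. Origin: centre of its underside.
- screwdriver: Screwdriver with a yellow handle, 200 mm long, lying. A bystander: leave it alone. Origin: centre of its underside.
Mind the look-alikes: they are no part of the job. Leave any green look-alike of the blue_block alone.

How it is judged:
At the end, for the whole second after the job is handed in: The block that lay in the vise rests flat on the bed (within 0.08 rad), against the fixed jaw (within 3 mm), pressed by the sliding jaw with more than 10 N; the cap of its colour is within 7 mm, seen from above, of the centre of the stop arm's nose; turret and lever are at rest (((horizontal distance between red_block and vise_mouth below 0.06 m and contact force between vise_jaw and red_block above 10 N and x of red_block in the frame of vise above 0.0345 m and angle between red_block's own z axis and vertical below 0.08 rad and horizontal distance between red_stop and stop_arm_nose below 0.007 m) or (horizontal distance between blue_block and vise_mouth below 0.06 m and contact force between vise_jaw and blue_block above 10 N and x of blue_block in the frame of vise above 0.0345 m and angle between blue_block's own z axis and vertical below 0.08 rad and horizontal distance between blue_stop and stop_arm_nose below 0.007 m)) and velocity of joint turret between -0.05 and 0.05 rad/s and velocity of joint vise_lever between -0.05 and 0.05 rad/s); the robot touches nothing.
It fails at once if the turret was turned the long way round towards its stop ((horizontal distance between red_block and vise_mouth below 0.06 m and value of joint turret below -1 rad) or (horizontal distance between blue_block and vise_mouth below 0.06 m and value of joint turret above 1 rad)).
It fails at once if a block was taken from its place, or the waiting block was disturbed (over 40 mm) (distance of any of red_block, blue_block from where it was at the start of the episode above 0.04 m).
It fails at once if a bystander was moved over 40 mm (distance of any of level, offcut, screw_jar, screwdriver from where it was at the start of the episode above 0.04 m).
It also fails if it takes over 64 s, if anything falls off the work surface, if the arm or the gripper's body presses on something with over 40 N, if the wrist force passes 120 N, or if a joint passes its speed limit or range.

## Robot

A 6-joint arm with a two-finger parallel gripper is mounted at the origin on the work surface. World frame = base frame: x ahead of the robot, y to its left, z up, the work surface at z = 0. Lengths are in m, angles in rad, forces in N, time in s.
With the tool pointing down it reaches from about 0.25 to 0.8 m from the base axis. Payload 8.5 kg.
Tool frame: the origin (TCP) lies at the very end of the fingers, on their centre line; the grasp point (between the pads) lies manip.hold_point_z behind it (manip.hold_point_z is the distance from the TCP to the grasp point, in m); x points along the fingers, z is the direction in which the jaws open and shut, and the axes are right-handed (so a half turn about x gives the same grasp; the last joint's range is limited). The gripper opens to 85 mm and grips with 20 to 120 N. Pads are 22 mm wide; open, the fingers measure 114 mm over their backs; the gripper's body (76 mm by 85 mm) begins 54 mm behind the grasp point. The pads swing forward as they close: fully open they stand 13 mm farther back than shut.
Start: joints at [-1.285, 0.238, -0.013, 1.319, 0, 1.571], TCP at [0.148, -0.504, 0.231] pointing down, gripper open.
Joint ranges: [-2.66, 2.66], [-1.03, 1.9], [-1.14, 1.46], [-1.82, 2.27], [-1.45, 1.34], [-3.14, 3.14]. Speed limits (rad/s): [2.22, 2.22, 2.79, 3.14, 3.14, 3.14].

## Interface

Orientations are given as a rotation vector (axis times angle).
In Python, from plant import get_obs, imaging, job, manip gives the robot as it stands. The module is installed in compiled form; this text tells all that it offers.
- The arm moves only by the tool play_rows, never from a script. Its argument "commands" is a list of rows, each a list of 3 entries, a list of its own where there are three numbers: the shift along the tool's x, y, z in mm, then the turn, a rotation vector about the tool's x, y, z in degrees, then the finger opening in mm, from 0 to 85.4. In form: [[[x, y, z], [ax, ay, az], gripper], ...]. A call has 1 to 8 rows; each row shifts and turns the commanded pose from where the row before left it, along the tool's axes as they then stand; what a row does not reach is not made up. A row lasts 1/12 s, in which the tool goes at most 41.7 mm and 7.16 degrees, less where a joint would pass 70% of its speed; a pose out of reach is approached as far as the arm can. A call is refused whole if a number of a shift passes 41.7 or a number of a turn 7.16, either way. A call with a gripper value outside its range is refused whole. The fingers move at their own pace and stop on an object; the grip force is fixed at half the most. Time passes only in rows, so rows that do not move let the fingers close. It gives the time, the measured TCP pose, the force and the opening at its end, in the units of the state.
- get_obs(): the state, without advancing time (a new reading comes with each control period).
- imaging.snapshot(name): name is "side" or "top" or "wrist"; returns (picture, depth): 480x640x3 uint8, blue, green, red; 480x640 float32, m along the optical axis (not along the pixel's ray), 0 where there is no reading.
- imaging.camera_model(name): a dict with "fx", "fy", "cx", "cy" (pixels), "extrinsics" (4x4, takes a point from world to camera coordinates). Camera axes: x right, y up, looking along -z (the intrinsics and any distortion apply to the point x, -y, -z); pixel columns grow to the right and rows downward; lengths in m; the calibration is good to about 2 mm. A picture is of the moment at which its call begins: read the wrist's pose just before it. camera_model takes no time and is no camera call; for the wrist camera it gives the pose at the moment of the call.
- job.hand_in(): hands the job in, once; it reports no verdict.
The state is a dict: "t": time; "joints": joint angles; "qd": joint speeds; "tau": joint torques, N m; "eef_pos": TCP position; "ee_rot": TCP orientation; "ft_force": force on the tool from outside, world axes, zero at the start; "ft_torque": the same for the moment, N m; "opening": opening from 0.0 (shut) to 1.0 (fully open).
Only numpy, scipy, OpenCV 4.12 (cv2) and the standard library are available. Lean on these libraries where they do the work, as an engineer would, in place of code of your own. Each camera call takes 0.05 s, during which the arm holds its last target. There are 200 camera calls.

## Working session

There is one attempt and no reset: what is moved stays moved. The work goes in short steps, Python scripts to look and compute and a tool call to move; the robot and the scene stay as the last step left them, time stands still between calls to the robot, and variables do not carry over. Pictures are saved under pics/ and viewed, about 8 in all and at most 12, crops included, and the job is handed in when it is done.

Besides the shell and the picture viewer there is one more tool, called after ">>>" in YAML: its name, and indented under it one key for each argument. play_rows: Moves the arm, as the interface text tells. Its arguments: {"type":"object","properties":{"commands":{"type":"array","items":{"type":"array"}}},"required":["commands"]}

```bash
mkdir -p pics
cat > h.py <<'E'
import numpy as np, cv2
from plant import get_obs, imaging, job, manip
def cam(n):
    m=imaging.camera_model(n); return m,np.array(m["extrinsics"])
def pt(n,u,v,depth=None,z=None,M=None):
    m,E=M or cam(n)
    d=np.array([(u-m["cx"])/m["fx"],-(v-m["cy"])/m["fy"],-1.0])
    R,t=E[:3,:3],E[:3,3]; o=-R.T@t; w=R.T@d
    s=depth if depth is not None else (z-o[2])/w[2]
    return o+s*w
def proj(n,P,M=None):
    m,E=M or cam(n); c=E[:3,:3]@np.array(P)+E[:3,3]
    return m["cx"]+m["fx"]*c[0]/-c[2], m["cy"]-m["fy"]*c[1]/-c[2]
E
python3 - <<'E'
from h import *
o=get_obs(); print(o, manip.hold_point_z)
for n in("top","side"):
    p,d=imaging.snapshot(n); cv2.imwrite(f"pics/{n}0.png",p); np.save(f"pics/{n}0.npy",d)
    m,E=cam(n); print(n,{k:v for k,v in m.items() if k!="extrinsics"},(-E[:3,:3].T@E[:3,3]).round(3))
E
```

```text
{'t': 0.0, 'joints': array([-1.28501957e+00,  2.38806207e-01, -1.42605909e-02,  1.31918046e+00,
       -1.91387676e-05,  1.57079441e+00]), 'qd': array([-9.24307844e-05,  2.98231798e-03,  1.18486983e-03,  5.51792967e-04,
       -1.33188575e-03,  1.51091437e-03]), 'tau': array([ 3.34828044e-03, -5.38777685e+01,  3.46435010e+01,  1.84291438e-02,
        4.86633708e-04,  4.18479289e-06]), 'eef_pos': array([ 0.14787785, -0.50331619,  0.23066181]), 'ee_rot': array([ 0.99702725,  1.33214803, -0.99560713]), 'ft_force': array([-0.26942656, -0.70334127, -0.02249921]), 'ft_torque': array([0.0015711 , 0.02538525, 0.02697257]), 'opening': 0.9998246229906579} 0.0187
top {'fx': 458.1465889458392, 'fy': 458.1465889458392, 'cx': 320.84739055142666, 'cy': 247.82987943552897} [ 0.423 -0.054  0.972]
side {'fx': 499.69124684824226, 'fy': 499.69124684824226, 'cx': 318.45209505734834, 'cy': 226.75612318342291} [ 0.414 -0.728  0.897]
```

View pics/top0.png

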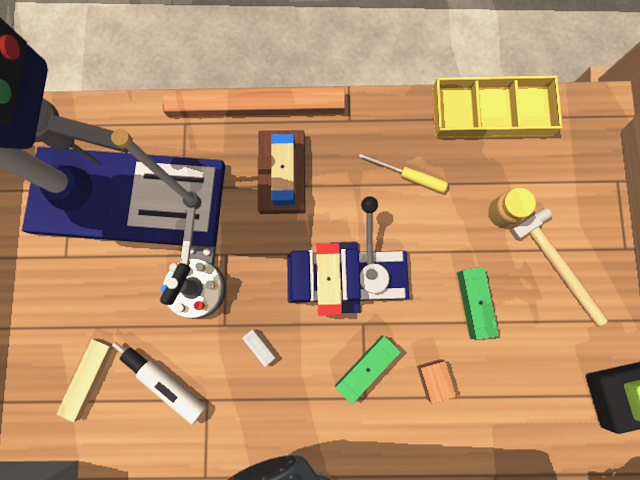

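View pics/side0.png

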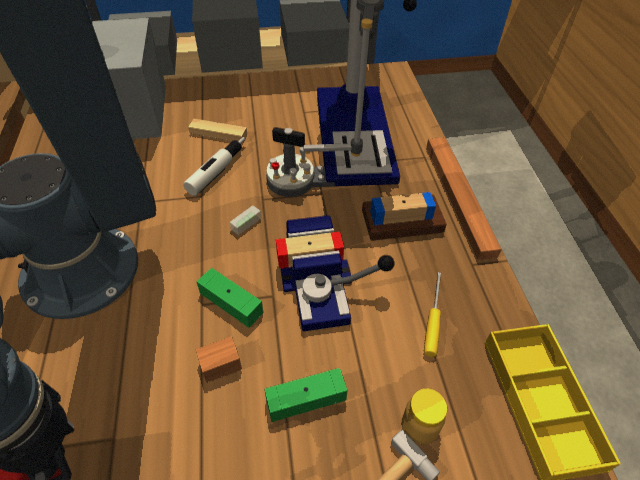

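The block in the vise has red ends (top view 328,248 and 330,308). The one on the board, at 283,170, is blue-ended, and the green blocks at 369,369 and 479,303 are look-alikes. So red is the stop I need. The turret is near (192,288), with the red cap at (199,306) and the grip running roughly (165,300) to (185,265). The lever knob is at (370,205) and its pivot near (375,278).

Run:
```python
from h import *
p=cv2.imread("pics/top0.png"); d=np.load("pics/top0.npy")
hsv=cv2.cvtColor(p,cv2.COLOR_BGR2HSV); H,S,V=[hsv[...,i].astype(int) for i in range(3)]
def blobs(m,roi,name,z,mn=8):
    k=np.zeros_like(m,dtype=np.uint8); x0,y0,x1,y1=roi; k[y0:y1,x0:x1]=m[y0:y1,x0:x1]
    n,l,s,c=cv2.connectedComponentsWithStats(k)
    for i in range(1,n):
        if s[i,4]>=mn:
            dd=np.median(d[l==i]); print(name,s[i],c[i].round(1),"plane",pt("top",*c[i],z=z).round(4),"depth",pt("top",*c[i],depth=dd).round(4))
red=((H<8)|(H>172))&(S>150)&(V>90)
blue=(abs(H-108)<10)&(S>150)&(V>110)
dark=(V<60)&(S<110)
blobs(red,(150,240,230,330),"redcap",.084)
blobs(blue,(150,240,230,330),"bluecap",.071,3)
blobs(dark,(150,240,230,330),"grip",.162)
blobs(dark,(355,190,385,220),"knob",.100)
W=np.array([[pt("top",u,v,depth=d[v,u]) for u in range(150,420)] for v in range(190,330)])
np.save("pics/W.npy",W)
# grip by height
z=W[...,2]; m=(z>.152)&(z<.175); vv,uu=np.nonzero(m); sel=uu+150<230
P=W[m][sel]; print("grip pts",len(P),P.mean(0)); r=cv2.minAreaRect((P[:,:2]*1000).astype(np.float32)); print(r)
# arm
m=(z>.094)&(z<.118); vv,uu=np.nonzero(m); sel=(uu+150<230); P=W[m][sel]; print("arm",len(P),P.min(0),P.max(0)); q=cv2.fitLine((P[:,:2]).astype(np.float32),cv2.DIST_HUBER,0,.01,.01).ravel(); print(q)
big=cv2.resize(p[230:330,140:240],None,fx=6,fy=6,interpolation=cv2.INTER_CUBIC); cv2.imwrite("pics/tc.png",big)
b2=cv2.resize(p[190:320,280:415],None,fx=4,fy=4,interpolation=cv2.INTER_CUBIC);cv2.imwrite("pics/vc.png",b2)
for u,v in[(370,204),(375,276),(328,278)]:print(u,v,pt("top",u,v,depth=d[v,u]))
```

```text
redcap [194 302   9   8  57] [198.3 305.3] plane [0.453  0.1929 0.084 ] depth [0.453  0.1931 0.0834]
bluecap [161 285   6   8  30] [163.3 288. ] plane [0.4881 0.2669 0.071 ] depth [0.488  0.2667 0.0715]
grip [203 246   8   1   8] [206.5 246. ] plane [0.5559 0.1596 0.162 ] depth [0.5791 0.1969 0.0205]
grip [212 246   4  19  30] [213.5 254.5] plane [0.5403 0.1466 0.162 ] depth [0.5622 0.1841 0.0107]
grip [161 264  41  40 538] [182.9 285.2] plane [0.4861 0.1997 0.162 ] depth [0.4879 0.2068 0.1393]
grip [212 268  14  45  87] [221.6 290.6] plane [0.4756 0.1306 0.162 ] depth [0.4852 0.1646 0.0127]
knob [362 197  16  16 186] [369.3 204.5] plane [ 0.6436 -0.141   0.1   ] depth [ 0.6436 -0.141   0.1   ]Traceback (most recent call last):
  File "<stdin>", line 17, in <module>
  File "h.py", line 6, in pt
    m,E=M or cam(n)
             ~~~^^^
  File "h.py", line 4, in cam
    m=imaging.camera_model(n); return m,np.array(m["extrinsics"])
ValueError: time passes only in moves, steps and waits
```

```bash
sed -i 's/^def cam(n):/import functools\n@functools.lru_cache\ndef cam(n):/' h.py
python3 - <<'E'
from h import *
p=cv2.imread("pics/top0.png"); d=np.load("pics/top0.npy")
W=np.array([[pt("top",u,v,depth=d[v,u]) for u in range(150,420)] for v in range(190,330)])
z=W[...,2]; L=np.zeros(z.shape,bool); L[:,:80]=1
P=W[(z>.152)&(z<.172)&L]; print("grip",len(P),P.mean(0)); print(cv2.minAreaRect((P[:,:2]*1000).astype(np.float32)))
m=((z>.096)&(z<.118)&L); 
P=W[m]; P=P[P[:,0]>.52]; print("arm",len(P),P.min(0),P.max(0),cv2.fitLine(P[:,:2].astype(np.float32),cv2.DIST_HUBER,0,.01,.01).ravel())
# drum rim
Q=W[(z>.03)&(z<.07)&L]; print("drum z hist",np.histogram(Q[:,2],8)); 
c=cv2.minEnclosingCircle((Q[:,:2]*1000).astype(np.float32)); print(c)
cv2.imwrite("pics/tc.png",cv2.resize(p[230:330,140:240],None,fx=6,fy=6,interpolation=cv2.INTER_CUBIC))
for u,v in[(370,204),(375,276),(374,270),(328,278),(186,250),(188,235)]:print(u,v,pt("top",u,v,depth=d[v,u]).round(4))
E
```

```text
grip 498 [0.50196948 0.21785123 0.15936819]
((554.9854125976562, 208.949462890625), (34.6513557434082, 206.2530517578125), 80.04811096191406)
arm 531 [0.53045649 0.19029304 0.09634707] [0.6644437  0.22281624 0.11788574] [ 0.9907642  -0.13559587  0.5721755   0.2110044 ]
drum z hist (array([2136,  549, 1008,  132,   65,   81,   67,   38]), array([0.03000167, 0.03500005, 0.03999843, 0.04499681, 0.04999519,
       0.05499357, 0.05999195, 0.06499033, 0.06998871]))
((571.437255859375, 248.85862731933594), 144.9318389892578)
370 204 [ 0.6439 -0.142   0.103 ]
375 276 [ 0.5066 -0.1513  0.0672]
374 270 [ 0.5188 -0.15    0.0645]
328 278 [ 0.503  -0.0583  0.0767]
186 250 [0.557  0.2118 0.1119]
188 235 [0.5861 0.2091 0.1113]
```

View pics/tc.png

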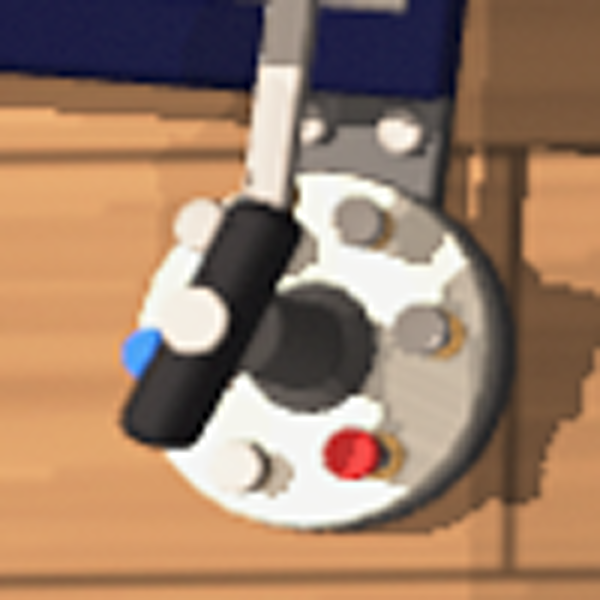

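Run:
```python
from h import *
p=cv2.imread("pics/top0.png"); d=np.load("pics/top0.npy")
W=np.array([[pt("top",u,v,depth=d[v,u]) for u in range(150,240)] for v in range(240,330)])
z=W[...,2]
P=W[(z>.156)&(z<.168)]; print("grip",len(P),P.mean(0),np.percentile(P,[1,99],axis=0)); print(cv2.minAreaRect((P[:,:2]*1000).astype(np.float32)))
a=pt("top",184.2,265.5,z=.162);b=pt("top",167,302.5,z=.162);print(a,b,(a+b)/2,np.linalg.norm(a-b),np.degrees(np.arctan2(*(a-b)[1::-1])))
g=pt("top",175.5,283.9,z=.162);print(g, pt("top",172.2,283.3,depth=d[283,172]))
# drum top (white) -> circle fit
hsv=cv2.cvtColor(p,cv2.COLOR_BGR2HSV)
T=W[(z>.036)&(z<.05)]; print(len(T),np.median(T[:,2]),cv2.minEnclosingCircle((T[:,:2]*1000).astype(np.float32)))
r=np.array([.453,.193]);bl=np.array([.488,.267])
for q in(g,(a+b)/2):print("r red",np.linalg.norm(r-q[:2]),np.degrees(np.arctan2(*(r-q[:2])[::-1])))
# other steel caps: crop centers
for (u,v),h in [((358,222),.0),((424,330),0),((240,467),0),((198,222),0)]:
    U,V=140+u/6,230+v/6; print(pt("top",U,V,depth=d[int(round(V)),int(round(U))]).round(4))
```

```text
grip 403 [0.49090227 0.21977474 0.15991352] [[0.45691335 0.20016639 0.15618576]
 [0.52613735 0.24065946 0.16451414]]
((491.4432067871094, 220.26773071289062), (18.691795349121094, 78.53571319580078), 64.32731628417969)
[0.52120928 0.19859505 0.162     ] [0.45590081 0.22684075 0.162     ] [0.48855505 0.2127179  0.162     ] 0.0711548709603302 -23.388321058549078
[0.48853846 0.21298767 0.162     ] [0.48963779 0.21872585 0.1625473 ]
1476 0.041398397888612215 ((491.3472595214844, 220.6881103515625), 60.235816955566406)
r red 0.04077363122957796 -150.64557309133895
r red 0.040656573893240476 -150.98839422278974
[0.5298 0.1983 0.0628]
[0.4925 0.1722 0.0753]
[0.4492 0.2363 0.0588]
[0.5283 0.2457 0.0815]
```

```bash
cat >> h.py <<'E'
from scipy.spatial.transform import Rotation as Rn
def pose():
    o=get_obs(); R=Rn.from_rotvec(o["ee_rot"]).as_matrix(); return o["eef_pos"],R,np.degrees(np.arctan2(R[1,2],R[0,2]))
def plan(x,y,z,psi,n):
    """tool down: n equal-ish rows; turn first-order even"""
    p,R,s=pose(); D=np.array([x,y,z])-p; da=(psi-s+180)%360-180
    print("now",p.round(4),"psi",round(s,1),"turn/row",round(-da/n,2),"j",get_obs()["joints"].round(2))
    for i in range(n):
        a=np.radians(s+da*i/n); d=D*1000/n
        print([round(-d[2],1),round(-np.sin(a)*d[0]+np.cos(a)*d[1],1),round(np.cos(a)*d[0]+np.sin(a)*d[1],1)],round(-da/n,2))
E
python3 - <<'E'
from h import *
p,R,s=pose(); print(R.round(3),s)
plan(.646,-.142,.2,93,16)
plan(.646,-.142,.2,-87,16)
E
```

```text
[[-0.     0.959  0.282]
 [ 0.001  0.282 -0.959]
 [-1.     0.    -0.001]] -73.6253120772161
now [ 0.1479 -0.5033  0.2307] psi -73.6 turn/row -10.41 j [-1.29  0.24 -0.01  1.32  0.    1.57]
[np.float64(1.9), np.float64(36.2), np.float64(-12.9)] -10.41
[np.float64(1.9), np.float64(38.0), np.float64(-6.1)] -10.41
[np.float64(1.9), np.float64(38.5), np.float64(0.8)] -10.41
[np.float64(1.9), np.float64(37.7), np.float64(7.8)] -10.41
[np.float64(1.9), np.float64(35.6), np.float64(14.5)] -10.41
[np.float64(1.9), np.float64(32.4), np.float64(20.7)] -10.41
[np.float64(1.9), np.float64(28.2), np.float64(26.2)] -10.41
[np.float64(1.9), np.float64(23.0), np.float64(30.8)] -10.41
[np.float64(1.9), np.float64(17.0), np.float64(34.5)] -10.41
[np.float64(1.9), np.float64(10.5), np.float64(37.0)] -10.41
[np.float64(1.9), np.float64(3.6), np.float64(38.3)] -10.41
[np.float64(1.9), np.float64(-3.3), np.float64(38.3)] -10.41
[np.float64(1.9), np.float64(-10.2), np.float64(37.1)] -10.41
[np.float64(1.9), np.float64(-16.7), np.float64(34.6)] -10.41
[np.float64(1.9), np.float64(-22.7), np.float64(31.0)] -10.
[... 418 characters left out ...]
p.float64(35.4), np.float64(-15.0)] 0.84
[np.float64(1.9), np.float64(35.2), np.float64(-15.5)] 0.84
[np.float64(1.9), np.float64(35.0), np.float64(-16.0)] 0.84
[np.float64(1.9), np.float64(34.7), np.float64(-16.5)] 0.84
[np.float64(1.9), np.float64(34.5), np.float64(-17.0)] 0.84
[np.float64(1.9), np.float64(34.2), np.float64(-17.5)] 0.84
[np.float64(1.9), np.float64(34.0), np.float64(-18.0)] 0.84
[np.float64(1.9), np.float64(33.7), np.float64(-18.5)] 0.84
[np.float64(1.9), np.float64(33.4), np.float64(-19.0)] 0.84
[np.float64(1.9), np.float64(33.2), np.float64(-19.5)] 0.84
[np.float64(1.9), np.float64(32.9), np.float64(-20.0)] 0.84
[np.float64(1.9), np.float64(32.6), np.float64(-20.5)] 0.84
```

Run:
```python
from h import *
plan(.62,-.142,.22,93,24)
```

```text
now [ 0.1479 -0.5033  0.2307] psi -73.6 turn/row -6.94 j [-1.29  0.24 -0.01  1.32  0.    1.57]
[np.float64(0.4), np.float64(23.1), np.float64(-8.9)] -6.94
[np.float64(0.4), np.float64(24.0), np.float64(-6.0)] -6.94
[np.float64(0.4), np.float64(24.6), np.float64(-3.1)] -6.94
[np.float64(0.4), np.float64(24.8), np.float64(-0.1)] -6.94
[np.float64(0.4), np.float64(24.6), np.float64(2.9)] -6.94
[np.float64(0.4), np.float64(24.1), np.float64(5.8)] -6.94
[np.float64(0.4), np.float64(23.2), np.float64(8.7)] -6.94
[np.float64(0.4), np.float64(22.0), np.float64(11.5)] -6.94
[np.float64(0.4), np.float64(20.4), np.float64(14.0)] -6.94
[np.float64(0.4), np.float64(18.6), np.float64(16.4)] -6.94
[np.float64(0.4), np.float64(16.5), np.float64(18.5)] -6.94
[np.float64(0.4), np.float64(14.1), np.float64(20.4)] -6.94
[np.float64(0.4), np.float64(11.5), np.float64(21.9)] -6.94
[np.float64(0.4), np.float64(8.8), np.float64(23.2)] -6.94
[np.float64(0.4), np.float64(5.9), np.float64(24.1)] -6.94
[np.float64(0.4), np.float64(3.0), np.float64(24.6)] -6.94
[np.float64(0.4), np.float64(-0.0), np.float64(24.8)] -6.94
[np.float64(0.4), np.float64(-3.0), np.float64(24.6)] -6.94
[np.float64(0.4), np.float64(-6.0), np.float64(24.0)] -6.94
[np.float64(0.4), np.float64(-8.8), np.float64(23.1)] -6.94
[np.float64(0.4), np.float64(-11.6), np.float64(21.9)] -6.94
[np.float64(0.4), np.float64(-14.1), np.float64(20.4)] -6.94
[np.float64(0.4), np.float64(-16.5), np.float64(18.5)] -6.94
[np.float64(0.4), np.float64(-18.6), np.float64(16.4)] -6.94
```

>>> play_rows:
  commands:
    - [[0,23,-9],[-7,0,0],85]
    - [[0,24,-6],[-7,0,0],85]
    - [[0,25,-3],[-7,0,0],85]
    - [[0,25,0],[-7,0,0],85]
    - [[0,25,3],[-7,0,0],85]
    - [[0,24,6],[-7,0,0],85]
    - [[0,23,9],[-7,0,0],85]
    - [[0,22,11],[-7,0,0],85]

```text
t: 0.77
eef_pos: [0.3064, -0.3816, 0.231]
ee_rot: [0.237, 1.558, -0.236]
ft_force: [1.2, -0.5, -0.1]
opening: 0.994
```

>>> play_rows:
  commands:
    - [[0,20,14],[-7,0,0],85]
    - [[0,19,16],[-7,0,0],85]
    - [[0,16,18],[-7,0,0],85]
    - [[0,14,20],[-7,0,0],85]
    - [[0,12,22],[-7,0,0],85]
    - [[0,9,23],[-7,0,0],85]
    - [[0,6,24],[-7,0,0],85]
    - [[0,3,25],[-7,0,0],85]

```text
t: 1.43
eef_pos: [0.4609, -0.2588, 0.231]
ee_rot: [-0.529, 1.506, 0.529]
ft_force: [0.4, -0.6, -0.1]
opening: 0.996
```

>>> play_rows:
  commands:
    - [[0,0,25],[-7,0,0],85]
    - [[0,-3,25],[-7,0,0],85]
    - [[0,-6,24],[-7,0,0],85]
    - [[0,-9,23],[-7,0,0],85]
    - [[0,-12,22],[-7,0,0],85]
    - [[0,-14,20],[-7,0,0],85]
    - [[0,-16,18],[-7,0,0],85]
    - [[0,-19,16],[-6,0,0],85]

```text
t: 2.1
eef_pos: [0.6165, -0.1364, 0.2308]
ee_rot: [-1.256, 1.178, 1.258]
ft_force: [-0.9, -0.5, 0.1]
opening: 0.996
```

Run:
```python
from h import *
print(pose()[0].round(4),pose()[2],get_obs()["joints"].round(2))
p,d=imaging.snapshot("wrist"); cv2.imwrite("pics/w1.png",p); np.save("pics/w1.npy",d)
m,E=cam("wrist"); np.save("pics/w1E.npy",E); print(m["fx"],(-E[:3,:3].T@E[:3,3]).round(3))
```

```text
[ 0.6165 -0.1364  0.2308] 93.73821967917706 [-0.22  0.43  0.26  1.41  0.   -0.28]
381.6721480022924 [ 0.543 -0.14   0.372]
```

View pics/w1.png

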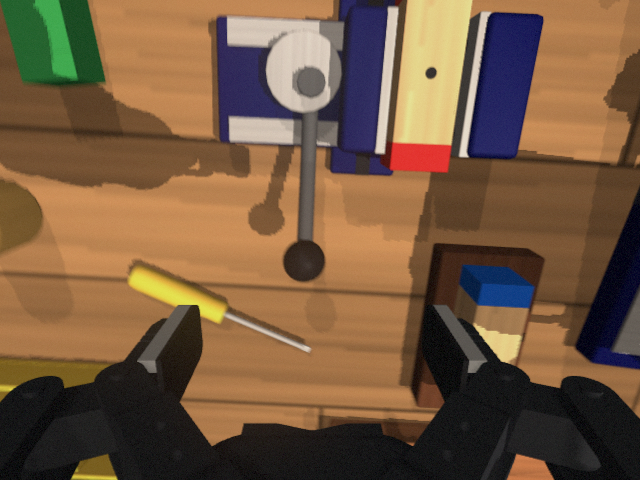

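Wrist view: the black knob is at (304,261), with the hub screw at (311,81) on a white disc. The red-ended block lies between the jaws, red end at (420,157), which confirms red.

Run:
```python
from h import *
p=cv2.imread("pics/w1.png");d=np.load("pics/w1.npy");M=cam("wrist")
k=((p.max(2)<75)).astype(np.uint8); k[:230]=0;k[290:]=0;k[:,:270]=0;k[:,340:]=0
c,r=cv2.minEnclosingCircle(np.argwhere(k)[:,::-1].astype(np.float32)); print(c,r,pt("w",*c,z=.088,M=M).round(4))
for u,v in[(311,81),(304,72),(304,255)]: print(u,v,pt("w",u,v,depth=d[v,u],M=M).round(4))
```

```text
(302.5, 255.0800018310547) 25.323137283325195 [ 0.6468 -0.1386  0.088 ]
311 81 [ 0.5165 -0.1414  0.0633]
304 72 [ 0.5106 -0.1471  0.0623]
304 255 [ 0.6417 -0.1375  0.1015]
```

Run:
```python
from h import *
M=cam("wrist");d=np.load("pics/w1.npy")
for u,v,z in[(304,261,.088),(311,81,.088),(311,83,.062),(304,72,.05),(304,72,.06)]: print(u,v,pt("w",u,v,z=z,M=M).round(4),d[v,u])
plan(.6495,-.1405,.069,93,6)
```

```text
304 261 [ 0.6517 -0.137   0.088 ] 0.2874222
311 81 [ 0.5187 -0.1413  0.088 ] 0.2869996
311 83 [ 0.5178 -0.1413  0.062 ] 0.28709722
304 72 [ 0.5092 -0.1474  0.05  ] 0.2861026
304 72 [ 0.5103 -0.1472  0.06  ] 0.2861026
now [ 0.6196 -0.1339  0.2302] psi 94.2 turn/row 0.21 j [-0.21  0.43  0.27  1.41  0.   -0.29]
[np.float64(26.9), np.float64(-4.9), np.float64(-1.5)] 0.21
[np.float64(26.9), np.float64(-4.9), np.float64(-1.5)] 0.21
[np.float64(26.9), np.float64(-4.9), np.float64(-1.4)] 0.21
[np.float64(26.9), np.float64(-4.9), np.float64(-1.4)] 0.21
[np.float64(26.9), np.float64(-4.9), np.float64(-1.4)] 0.21
[np.float64(26.9), np.float64(-4.9), np.float64(-1.4)] 0.21
```

>>> play_rows:
  commands:
    - [[26,-5,-2],[1,0,0],85]
    - [[27,-5,-2],[1,0,0],85]
    - [[27,-5,-1],[0,0,0],85]
    - [[27,-5,-1],[0,0,0],85]
    - [[27,-5,-1],[0,0,0],85]
    - [[28,-3,-1],[0,0,0],60]
    - [[0,0,0],[0,0,0],42]
    - [[0,0,0],[0,0,0],42]

```text
t: 2.82
eef_pos: [0.6428, -0.1442, 0.0679]
ee_rot: [-1.224, 1.2, 1.23]
ft_force: [0.7, -0.1, 0.4]
opening: 0.601
```

>>> play_rows:
  commands:
    - [[0,0,0],[0,0,0],42]
    - [[0,0,0],[0,0,0],42]

```text
t: 2.98
eef_pos: [0.6451, -0.1446, 0.0714]
ee_rot: [-1.228, 1.196, 1.224]
ft_force: [-0.4, -0.5, -0.2]
opening: 0.492
```

Run:
```python
from h import *
print(pose()[0].round(4),pose()[2])
M=cam("wrist");p,d=imaging.snapshot("wrist"); cv2.imwrite("pics/w2.png",p)
# arc plan: pivot, radius; 16 rows over 70deg
th0,dth,n,r=2.,-70/14,14,.135
psi=pose()[2]
for i in range(n):
    a,b=np.radians(th0+dth*i),np.radians(th0+dth*(i+1)); d=r*1000*np.array([np.cos(b)-np.cos(a),np.sin(b)-np.sin(a)])
    s=np.radians(psi+dth*i); print([0,round(-np.sin(s)*d[0]+np.cos(s)*d[1],1),round(np.cos(s)*d[0]+np.sin(s)*d[1],1)],-dth) if i in(0,13) else 0
```

```text
[ 0.6451 -0.1446  0.0714] 91.3628349415278
[0, np.float64(0.4), np.float64(-11.8)] 5.0
[0, np.float64(0.4), np.float64(-11.8)] 5.0
```

View pics/w2.png

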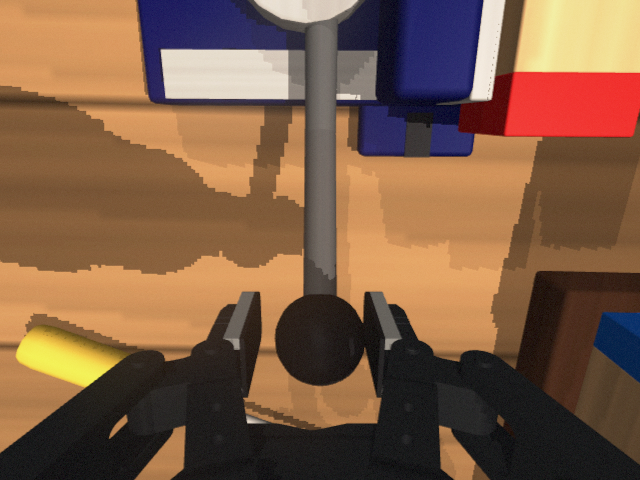

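The ball, at (320,338), sits between the pads (250 to 375), and the right pad will push it in -y. Next I swing it along the arc.

>>> play_rows:
  commands:
    - [[0,0.4,-11.8],[5,0,0],42]
    - [[0,0.4,-11.8],[5,0,0],42]
    - [[0,0.4,-11.8],[5,0,0],42]
    - [[0,0.4,-11.8],[5,0,0],42]
    - [[0,0.4,-11.8],[5,0,0],42]
    - [[0,0.4,-11.8],[5,0,0],42]
    - [[0,0.4,-11.8],[5,0,0],42]
    - [[0,0.4,-11.8],[5,0,0],42]

```text
t: 3.7
eef_pos: [0.6158, -0.2319, 0.0709]
ee_rot: [-0.697, 1.453, 0.697]
ft_force: [-1.1, 5.7, 0.1]
opening: 0.492
```

>>> play_rows:
  commands:
    - [[0,0.4,-11.8],[5,0,0],42]
    - [[0,0.4,-11.8],[5,0,0],42]
    - [[0,0.4,-11.8],[5,0,0],42]
    - [[0,0.4,-11.8],[5,0,0],42]
    - [[0,0.4,-11.8],[5,0,0],42]
    - [[0,0,0],[0,0,0],42]

```text
t: 4.2
eef_pos: [0.5696, -0.2703, 0.071]
ee_rot: [-0.358, 1.539, 0.356]
ft_force: [-0.4, 0.1, 0.7]
opening: 0.492
```

Run:
```python
from h import *
p,R,s=pose(); o=get_obs(); print(p.round(4),s,o["ft_force"].round(1),"lever",np.degrees(np.arctan2(p[1]+.144,p[0]-.514)),np.hypot(p[1]+.144,p[0]-.514),"tool F",(R.T@o["ft_force"]).round(1),o["joints"].round(2))
```

```text
[ 0.5696 -0.2703  0.071 ] 26.09322884575703 [-0.4  0.1  0.7] lever -66.23995035137038 0.13797975513057872 tool F [-0.7  0.2 -0.3] [-0.44  0.5  -0.03  1.04  0.    0.67]
```

>>> play_rows:
  commands:
    - [[0,0.3,-4.7],[2,0,0],42]
    - [[0,0.3,-4.7],[2,0,0],42]
    - [[0,0.3,-4.7],[2,0,0],42]
    - [[0,0.3,-4.7],[2,0,0],42]
    - [[0,0,0],[0,0,0],42]

```text
t: 4.62
eef_pos: [0.5536, -0.2762, 0.0709]
ee_rot: [-0.254, 1.553, 0.251]
ft_force: [0.9, 0.4, 1.5]
opening: 0.49
```

>>> play_rows:
  commands:
    - [[0,0.2,-3],[1,0,0],42]
    - [[0,0.2,-3],[1,0,0],42]
    - [[0,0,0],[0,0,0],42]
    - [[0,0,0],[0,0,0],42]

```text
t: 4.95
eef_pos: [0.5473, -0.2778, 0.0699]
ee_rot: [-0.226, 1.558, 0.224]
ft_force: [5.2, 0.6, 3.7]
opening: 0.491
```

>>> play_rows:
  commands:
    - [[0,0.2,-3],[1,0,0],42]
    - [[0,0.2,-3],[1,0,0],42]
    - [[0,0,0],[0,0,0],42]
    - [[0,0,0],[0,0,0],42]

```text
t: 5.28
eef_pos: [0.5432, -0.2786, 0.0699]
ee_rot: [-0.198, 1.557, 0.197]
ft_force: [11.6, 1.8, 0.9]
opening: 0.496
```

>>> play_rows:
  commands:
    - [[0,0.2,-3],[1,0,0],42]
    - [[0,0.2,-3],[1,0,0],42]
    - [[0,0,0],[0,0,0],42]
    - [[0,0,0],[0,0,0],42]

```text
t: 5.62
eef_pos: [0.5396, -0.2793, 0.07]
ee_rot: [-0.171, 1.555, 0.171]
ft_force: [21.2, 5.7, -3.9]
opening: 0.495
```

>>> play_rows:
  commands:
    - [[0,0,4],[0,0,0],60]
    - [[0,0,4],[0,0,0],80]
    - [[0,0,2],[0,0,0],85]
    - [[0,0,0],[0,0,0],85]
    - [[-30,0,0],[0,0,0],85]
    - [[-40,0,0],[0,0,0],85]
    - [[-40,0,0],[0,0,0],85]
    - [[-40,0,0],[0,0,0],85]

```text
t: 6.28
eef_pos: [0.5433, -0.2775, 0.2206]
ee_rot: [-0.169, 1.566, 0.17]
ft_force: [1.1, -0.6, 0.2]
opening: 0.998
```

Run:
```python
from h import *
p,d=imaging.snapshot("top"); cv2.imwrite("pics/top1.png",p); np.save("pics/top1.npy",d)
q,_=imaging.snapshot("wrist"); cv2.imwrite("pics/w3.png",q)
cv2.imwrite("pics/c3.png",np.hstack([cv2.resize(p[180:340,270:430],(480,480)),cv2.resize(q,(320,240)).repeat(1,0) if 0 else cv2.copyMakeBorder(cv2.resize(q,(320,240)),0,240,0,0,cv2.BORDER_CONSTANT)]))
plan(.4914,.2205,.24,64,12)
```

```text
now [ 0.5463 -0.279   0.226 ] psi 12.4 turn/row -4.3 j [-0.47  0.39  0.19  1.36 -0.    0.88]
[np.float64(-1.2), np.float64(41.6), np.float64(4.4)] -4.3
[np.float64(-1.2), np.float64(41.2), np.float64(7.6)] -4.3
[np.float64(-1.2), np.float64(40.5), np.float64(10.6)] -4.3
[np.float64(-1.2), np.float64(39.6), np.float64(13.6)] -4.3
[np.float64(-1.2), np.float64(38.5), np.float64(16.6)] -4.3
[np.float64(-1.2), np.float64(37.1), np.float64(19.4)] -4.3
[np.float64(-1.2), np.float64(35.5), np.float64(22.1)] -4.3
[np.float64(-1.2), np.float64(33.8), np.float64(24.7)] -4.3
[np.float64(-1.2), np.float64(31.8), np.float64(27.2)] -4.3
[np.float64(-1.2), np.float64(29.7), np.float64(29.5)] -4.3
[np.float64(-1.2), np.float64(27.4), np.float64(31.7)] -4.3
[np.float64(-1.2), np.float64(24.9), np.float64(33.6)] -4.3
```

View pics/c3.png

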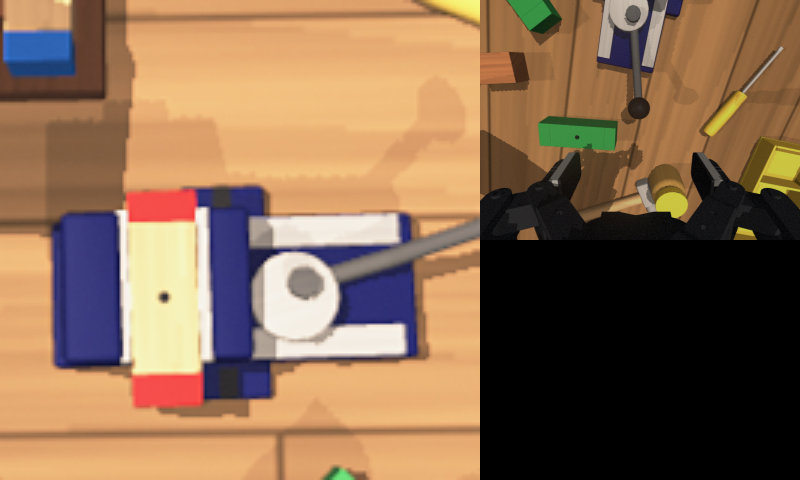

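The block is now clamped between the white jaw faces and the lever has stayed put. Next is the turret.

>>> play_rows:
  commands:
    - [[-2,41,4],[-4,0,0],85]
    - [[-2,41,8],[-4,0,0],85]
    - [[-2,40,11],[-4,0,0],85]
    - [[-2,40,14],[-4,0,0],85]
    - [[-1,39,17],[-4,0,0],85]
    - [[-1,37,19],[-4,0,0],85]
    - [[-1,36,22],[-4,0,0],85]
    - [[-1,34,25],[-4,0,0],85]

```text
t: 7.05
eef_pos: [0.5134, 0.0548, 0.231]
ee_rot: [-0.608, 1.485, 0.608]
ft_force: [0.8, 0.2, -0.2]
opening: 0.993
```

>>> play_rows:
  commands:
    - [[-1,32,27],[-5,0,0],85]
    - [[-1,30,30],[-5,0,0],85]
    - [[-1,27,32],[-5,0,0],85]
    - [[0,10,13],[-5,0,0],85]
    - [[0,0,0],[0,0,0],85]
    - [[0,0,0],[0,0,0],85]

```text
t: 7.55
eef_pos: [0.5025, 0.1948, 0.2336]
ee_rot: [-0.875, 1.39, 0.875]
ft_force: [0.0, -0.3, -0.3]
opening: 0.994
```

Run:
```python
from h import *
M=cam("wrist");p,d=imaging.snapshot("wrist"); cv2.imwrite("pics/w4.png",p); np.save("pics/w4.npy",d)
W=np.array([[pt("w",u,v,depth=d[v,u],M=M) if d[v,u]>0 else (0,0,0) for u in range(0,640,2)] for v in range(0,480,2)])
c=W.reshape(-1,3); k=(c[:,2]>.155)&(c[:,2]<.168)&(np.hypot(c[:,0]-.4914,c[:,1]-.2205)<.06); P=c[k]
print(len(P),cv2.minAreaRect((P[:,:2]*1000).astype(np.float32)),M[1] is not None)
k=(c[:,2]>.105)&(c[:,2]<.116)&(c[:,0]>.53)&(c[:,0]<.65)&(abs(c[:,1]-.21)<.03);P=c[k];print("arm",len(P),cv2.fitLine((P[:,:2]*1000).astype(np.float32),cv2.DIST_HUBER,0,.01,.01).ravel())
plan(.4914,.2205,.13,64.3,4)
```

```text
909 ((490.42523193359375, 221.13987731933594), (18.533042907714844, 77.17124938964844), 64.74974822998047) True
arm 609 [ 9.94035542e-01 -1.09056816e-01  5.86519348e+02  2.12069870e+02]
now [0.5027 0.194  0.2337] psi 64.3 turn/row 0.01 j [ 0.37  0.26  0.03  1.34 -0.    0.82]
[np.float64(25.9), np.float64(5.4), np.float64(4.8)] 0.01
[np.float64(25.9), np.float64(5.4), np.float64(4.8)] 0.01
[np.float64(25.9), np.float64(5.4), np.float64(4.8)] 0.01
[np.float64(25.9), np.float64(5.4), np.float64(4.7)] 0.01
```

View pics/w4.png

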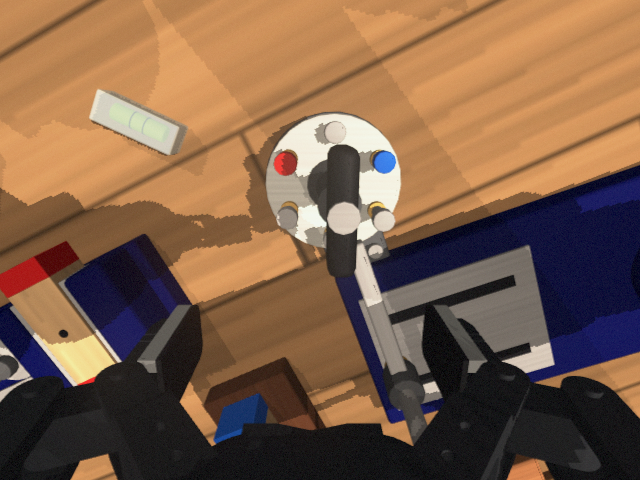

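The wrist view agrees with the top view. The grip, (342,145) to (342,275), is centred at (0.491,0.221) and lies at -25.4°. The arm lies at -6°. The red cap at (285,162) therefore needs about +139° CCW. Next: descend and grip.

>>> play_rows:
  commands:
    - [[0,11,10],[0,0,0],85]
    - [[0,11,10],[0,0,0],85]
    - [[26,0,0],[0,0,0],85]
    - [[26,0,0],[0,0,0],85]
    - [[26,0,0],[0,0,0],85]
    - [[26,0,0],[0,0,0],85]
    - [[0,0,0],[0,0,0],85]

```text
t: 8.18
eef_pos: [0.4896, 0.2191, 0.1258]
ee_rot: [-0.871, 1.397, 0.873]
ft_force: [-1.5, -0.5, 0.3]
opening: 0.997
```

>>> play_rows:
  commands:
    - [[0,0,0],[0,0,0],50]
    - [[0,0,0],[0,0,0],20]
    - [[0,0,0],[0,0,0],10]
    - [[0,0,0],[0,0,0],10]
    - [[0,0,0],[0,0,0],10]
    - [[0,0,0],[0,0,0],10]
    - [[0,0,0],[0,0,0],10]
    - [[0,0,0],[0,0,0],10]

```text
t: 8.85
eef_pos: [0.4918, 0.2203, 0.1315]
ee_rot: [-0.875, 1.389, 0.871]
ft_force: [-3.2, -10.2, 11.6]
opening: 0.2
```

>>> play_rows:
  commands:
    - [[0,0,0],[-3,0,0],10]
    - [[0,0,0],[-6,0,0],10]
    - [[0,0,0],[-6,0,0],10]
    - [[0,0,0],[-6,0,0],10]
    - [[0,0,0],[-6,0,0],10]
    - [[0,0,0],[-6,0,0],10]
    - [[0,0,0],[-6,0,0],10]
    - [[0,0,0],[-6,0,0],10]

```text
t: 9.52
eef_pos: [0.4918, 0.2205, 0.1315]
ee_rot: [-1.459, 1.029, 1.455]
ft_force: [-4.4, -9.4, 12.0]
opening: 0.199
```

>>> play_rows:
  commands:
    - [[0,0,0],[-6,0,0],10]
    - [[0,0,0],[-6,0,0],10]
    - [[0,0,0],[-6,0,0],10]
    - [[0,0,0],[-6,0,0],10]
    - [[0,0,0],[-6,0,0],10]
    - [[0,0,0],[-6,0,0],10]
    - [[0,0,0],[-6,0,0],10]
    - [[0,0,0],[-6,0,0],10]

```text
t: 10.18
eef_pos: [0.4917, 0.2205, 0.1315]
ee_rot: [-2.009, 0.4, 2.007]
ft_force: [-4.7, -8.6, 10.9]
opening: 0.201
```

>>> play_rows:
  commands:
    - [[0,0,0],[-6,0,0],10]
    - [[0,0,0],[-6,0,0],10]
    - [[0,0,0],[-6,0,0],10]
    - [[0,0,0],[-6,0,0],10]
    - [[0,0,0],[-6,0,0],10]
    - [[0,0,0],[-6,0,0],10]
    - [[0,0,0],[-6,0,0],10]
    - [[0,0,0],[-3,0,0],10]

```text
t: 10.85
eef_pos: [0.4916, 0.2206, 0.1315]
ee_rot: [2.003, 0.399, -2.004]
ft_force: [-5.0, -9.1, 12.4]
opening: 0.201
```

>>> play_rows:
  commands:
    - [[0,0,0],[-1,0,0],10]
    - [[0,0,0],[0,0,0],10]
    - [[0,0,0],[0,0,0],10]

```text
t: 11.1
eef_pos: [0.4916, 0.2206, 0.1315]
ee_rot: [1.996, 0.41, -1.996]
ft_force: [-5.2, -8.9, 12.5]
opening: 0.199
```

Run:
```python
from h import *
p,R,s=pose();o=get_obs();print(p.round(4),s,"bar",s-90,o["ft_force"],o["ft_torque"],o["joints"].round(2))
```

```text
[0.4916 0.2206 0.1315] -156.65359326274114 bar -246.65359326274114 [-5.18016059 -8.86473527 12.52884503] [-1.5888534   0.82902679  0.15874541] [ 0.42  0.31 -0.17  1.09 -0.   -1.56]
```

>>> play_rows:
  commands:
    - [[0,0,0],[0,0,0],40]
    - [[0,0,0],[0,0,0],85]
    - [[0,0,0],[0,0,0],85]
    - [[0,0,0],[0,0,0],85]
    - [[-30,0,0],[0,0,0],85]
    - [[-40,0,0],[0,0,0],85]
    - [[-40,0,0],[0,0,0],85]
    - [[-10,0,0],[0,0,0],85]

```text
t: 11.77
eef_pos: [0.4938, 0.2229, 0.2561]
ee_rot: [2.005, 0.415, -1.99]
ft_force: [1.3, 0.8, 0.2]
opening: 0.997
```

Run:
```python
from h import *
p,R,s=pose(); print(p,s,get_obs()["opening"]); plan(.40,-.05,.26,100,8)
```

```text
[0.49377149 0.2228711  0.25605627] -156.61372371831644 0.9970422804352159
now [0.4938 0.2229 0.2561] psi -156.6 turn/row 12.92 j [ 0.42  0.25  0.07  1.38  0.   -1.56]
[np.float64(-0.5), np.float64(26.7), np.float64(24.3)] 12.92
[np.float64(-0.5), np.float64(31.4), np.float64(17.7)] 12.92
[np.float64(-0.5), np.float64(34.6), np.float64(10.2)] 12.92
[np.float64(-0.5), np.float64(36.0), np.float64(2.3)] 12.92
[np.float64(-0.5), np.float64(35.6), np.float64(-5.9)] 12.92
[np.float64(-0.5), np.float64(33.4), np.float64(-13.7)] 12.92
[np.float64(-0.5), np.float64(29.5), np.float64(-20.8)] 12.92
[np.float64(-0.5), np.float64(24.1), np.float64(-26.8)] 12.92
```

>>> play_rows:
  commands:
    - [[-2,27,24],[0,0,0],85]
    - [[-2,27,24],[0,0,0],85]
    - [[-2,27,24],[0,0,0],85]
    - [[-2,27,24],[0,0,0],85]
    - [[-2,27,24],[0,0,0],85]
    - [[-2,27,24],[0,0,0],85]
    - [[0,27,24],[0,0,0],85]
    - [[0,27,24],[0,0,0],85]

```text
t: 12.43
eef_pos: [0.4009, -0.0538, 0.2624]
ee_rot: [1.997, 0.414, -1.995]
ft_force: [1.2, 0.1, 0.3]
opening: 0.994
```

>>> play_rows:
  commands:
    - [[0,27,24],[0,0,0],85]
    - [[0,27,24],[0,0,0],85]
    - [[0,27,24],[0,0,0],85]
    - [[0,27,24],[0,0,0],85]
    - [[0,0,0],[0,0,0],85]
    - [[0,0,0],[0,0,0],85]

```text
t: 12.93
eef_pos: [0.3557, -0.1913, 0.2621]
ee_rot: [2.0, 0.409, -1.999]
ft_force: [-0.9, 0.2, 0.2]
opening: 0.99
```

Run:
```python
from h import *
print(pose()[0],get_obs()["ft_force"])
p,d=imaging.snapshot("top"); s,_=imaging.snapshot("side"); cv2.imwrite("pics/top2.png",p)
W=np.array([[pt("top",u,v,depth=d[v,u]) for u in range(140,240)] for v in range(230,330)])
c=W.reshape(-1,3); k=(c[:,2]>.155)&(c[:,2]<.168)&(np.hypot(c[:,0]-.4914,c[:,1]-.2205)<.06); P=c[k]
print(len(P),cv2.minAreaRect((P[:,:2]*1000).astype(np.float32)))
hsv=cv2.cvtColor(p,cv2.COLOR_BGR2HSV); H,S,V=[hsv[...,i].astype(int) for i in range(3)]
for nm,m,z in(("red",((H<8)|(H>172))&(S>150)&(V>90),.084),("blue",(abs(H-108)<10)&(S>150)&(V>110),.071)):
    v,u=np.nonzero(m[240:330,150:230]); 
    if len(u): print(nm,len(u),pt("top",u.mean()+150,v.mean()+240,z=z))
cv2.imwrite("pics/c5.png",np.hstack([cv2.resize(p[220:320,140:240],(400,400),interpolation=cv2.INTER_CUBIC),cv2.resize(s[100:250,230:380],(400,400),interpolation=cv2.INTER_CUBIC)]))
```

```text
[ 0.3556826  -0.19128207  0.26210996] [-0.87850752  0.15624165  0.15906851]
413 ((490.9280700683594, 220.2490692138672), (18.803970336914062, 78.69702911376953), 22.221986770629883)
red 34 [0.53367018 0.21030294 0.084     ]
blue 56 [0.46377393 0.18280297 0.071     ]
```

View pics/c5.png

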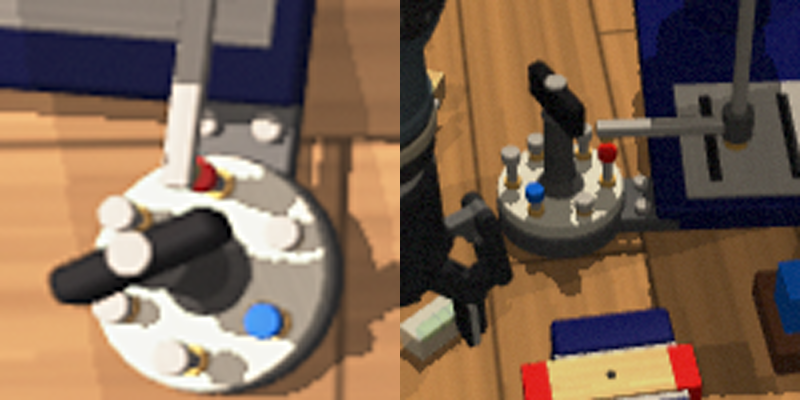

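View pics/top2.png

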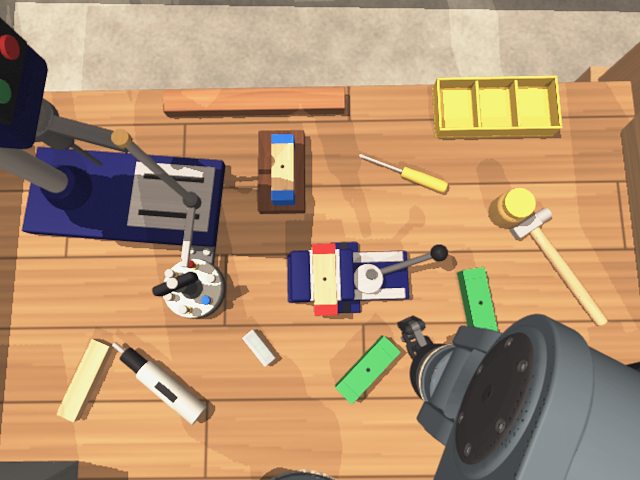

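Run:
```python
from h import *
p,d=imaging.snapshot("top")
c=np.array([pt("top",u,v,depth=d[v,u]) for v in range(195,290) for u in range(160,230)])
k=(c[:,2]>.108)&(c[:,2]<.116)&(c[:,0]>.50)&(c[:,0]<.64)&(abs(c[:,1]-.21)<.03);P=c[k]
f=np.polyfit(P[:,0],P[:,1],1); print(len(P),P.min(0),P.max(0),f,"y at .536:",np.polyval(f,.5357),"slope deg",np.degrees(np.arctan(f[0])))
for a,b in((.50,.54),(.54,.58),(.58,.62)):
    q=P[(P[:,0]>a)&(P[:,0]<b)]; print(len(q),q[:,:2].mean(0),np.ptp(q[:,1]))
```

```text
445 [0.52624174 0.20005075 0.10806277] [0.63960746 0.22307925 0.11599838] [-0.09114481  0.26444318] y at .536: 0.21561690860377458 slope deg -5.207823590914894
59 [0.53328068 0.2157253 ] 0.013698954445453604
152 [0.55996008 0.21341007] 0.018138430335176536
159 [0.59965071 0.20984319] 0.017014773263309635
```

```bash
python3 -c "
from plant import job; print(job.hand_in())"
```

```text
the job is handed in; nothing more can be done
None
```

The job is handed in, about 13 s into the 64 s limit; the hand-in gave no verdict. The block in the vise had red ends, so I clamped it and turned the turret to the red stop.

- **Vise:** I swung the lever about 1.35 rad by its knob, until it went stiff at about 21 N. That is above the 8 to 12 N given for tight. The last top view shows the block between both jaw faces and the lever where I left it. I judged that the block is against the fixed jaw and flat from the picture only. I did not measure the jaw force.
- **Turret:** I turned it about 139° counter-clockwise, the shorter way. The grip then stood at 112 to 114° in the world, against a target of 114°. That puts the red cap about 1.5 mm or less from the nose centre, against the 7 mm allowed.
- **Disagreement in the checks:** The arm hides part of the red cap from above, so its own visible patch reads 5 to 6 mm off the nose. I relied on the grip and the blue cap instead, which agree to within about 2°.
- **Rest of the scene:** In the last top view the waiting blue block, level, offcut, screwdriver and screw jar look unmoved. The gripper is open and clear of everything.

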